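# Hold the gear case cover over its screw holes

## Robot

A 7-joint arm with a two-finger parallel gripper is mounted at the origin on a cart in front of the work surface, level with it; the furniture and walls round the work are solid. World frame = base frame: x ahead of the robot, y to its left, z up, the work surface at z = 0. Lengths are in m, angles in rad, forces in N, time in s.
With the tool pointing down it reaches from about 0.425 to 0.925 m from the base axis. Payload 6.8 kg.
Tool frame: the origin (TCP) lies midway between the tips of the shut fingers; the grasp point (between the pads) lies 19 mm behind it; y points along the fingers, z is the direction in which the jaws open and shut, and the axes are right-handed (so a half turn about y gives the same grasp; the last joint's range is limited). The gripper opens to 85 mm and grips with 20 to 120 N. Pads are 22 mm wide; open, the fingers measure 114 mm over their backs; the gripper's body (76 mm by 85 mm) begins 54 mm behind the grasp point. The pads swing forward as they close: fully open they stand 13 mm farther back than shut.
Start: joints at [-1.336, 0.477, 0.022, 1.555, -0.011, 1.109, -0.083], TCP at [0.227, 0.636, 0.231] pointing down, gripper open.
Joint ranges: [-2.96, 2.96], [-0.34, 2.1], [-1.41, 1.46], [0.24, 2.44], [-1.37, 4.51], [0.17, 1.92], [-2.96, 2.96]. Speed limits (rad/s): [2.39, 2.39, 3.14, 3.14, 3.14, 3.14, 3.14].

## Interface

Orientations are given as a unit quaternion [w, x, y, z].
In Python, from station import bot gives the robot as it stands. The module is installed in compiled form; this text tells all that it offers.
- The arm moves only by the shell command python3 -m crank 'ROWS' [FORCE]. ROWS is JSON, a list of rows, each an object with "linear": the shift along the tool's x, y, z in m, a list of three; "dr": the turn, a rotation vector about the tool's x, y, z in degrees, a list of three; "hand": the gripper command: -1 is shut, 1 is fully open, values between are in proportion. A call has 1 to 10 rows; each row is the pose to reach, as a shift and turn from the pose commanded when the call began, along the tool's axes at that moment; what a row does not reach only later rows make up. A row lasts 1/12 s, in which the tool goes at most 41.7 mm and 7.16 degrees, less where a joint would pass 70% of its speed; a pose out of reach is approached as far as the arm can. A call with a gripper value outside its range is refused whole. The fingers move at their own pace and stop on an object; FORCE is the grip in N (left out, the last holds). Time passes only in rows, so rows that repeat a pose let the fingers close. It gives the time, the measured TCP pose, the force and the opening at its end, in the units of the state.
- bot.get_obs(): the state, without advancing time (a new reading comes with each control period).
- bot.read_camera(name): name is "scene" or "top"; returns the picture (480x640x3 uint8, blue, green, red); there is no depth.
- bot.camera_params(name): a dict with "K" (3x3 intrinsics, pixels), "R" (3x3) and "t" (3): a world point X has camera coordinates R X + t. Camera axes: x right, y down, z forward; pixel columns grow to the right and rows downward; lengths in m; the calibration is good to about 2 mm. A picture is of the moment at which its call begins. camera_params takes no time and is no camera call.
- bot.hand_in(): hands the job in, once; it reports no verdict.
Trained networks look in the newest picture that a camera, given by its name, has taken for a name from the list of things; names that differ only in an ending like _2 or _b are one class to them, and where a whole thing is asked for, a point or a joint stands for the part that bears it (a point fixed in the world has none). Each returns a list of dicts, best first, with "score" (0 to 1); they miss things now and then, are a little off and sometimes report something else, mostly with a low value. They report only what shows in the picture. A call takes as long as a camera call.
- bot.search_frame(camera, target): "extent" ([left, top, right, bottom] in pixels, round what is visible of it).
- bot.cut_out(camera, target): "pixels" (480x640 bool, what is visible of it) and "extent" ([left, top, right, bottom] in pixels, round what is visible of it).
- bot.place_of(camera, target): "xy" ([column, row] in pixels: a listed point, or the origin of a listed thing).
The state is a dict: "t": time; "q": joint angles; "joint_vel": joint speeds; "joint_torque": joint torques, N m; "eef_pos": TCP position; "tool_rot": TCP orientation; "contact_force": force on the tool from outside, world axes, zero at the start; "torque": the same for the moment, N m; "gripper_width": opening from 0.0 (shut) to 1.0 (fully open).
Only numpy, scipy, OpenCV 4.12 (cv2) and the standard library are available. Lean on these libraries where they do the work, as an engineer would, in place of code of your own. Each camera call takes 0.05 s, during which the arm holds its last target. There are 200 camera calls.

## Task

Pick up the cover plate that belongs to the open gear case (the one with the small ear on one end and the same four-hole pattern as the case; leave the other cover alone) and hold it still and level about 15 mm above the case's rim, turned so that ear is over ear and every threaded hole shows fully through its hole in the cover, ready for the screws to be started. Do not let the cover touch the case or disturb the other things on the bench; finish while still holding the cover there, without putting it down or letting go.

Things in the scene. Friction and masses are not known exactly. Their poses are not given: they have to be found in the camera images.
- gear_case: open gear case fixed to the bench: grey walls, aluminium rim flange 110 (x) x 88 (y) mm, gears inside below the rim. Rim 48 mm above the bench. Origin: underside centre, below the flange centre, z up. Ear (24 wide, 12 mm out) at the +x end of the flange, centred at x +61, y +18 mm. Four dark 8 mm threaded holes in the rim.
- cover: the matching cover: aluminium plate 110 (x) x 88 (y) x 5 mm lying flat; on top an upright rib along x at its middle, 50 long, 12 thick, its top 35 mm above the underside, to be pinched. 0.14-0.28 kg, balanced at the rib. Origin: centre of the underside, z up. Four 16 mm holes; ear at the +x end at x +61, y +18 mm like the case's. Fits with its x and y along the case's x and y, origin above origin.
- other_cover: a cover for another case, to be left alone: aluminium plate 110 (x) x 88 (y) x 5 mm lying flat; on top an upright rib along x at its middle, 50 long, 12 thick, its top 35 mm above the underside, to be pinched. 0.14-0.28 kg, balanced at the rib. Origin: centre of the underside, z up. No ear; a 16 mm hole at the middle of each side. The two covers' places may be swapped.
- case_hole0 (a point): centre of threaded hole 0 at the level of the rim, at x 42, y 30, z 48 mm in the gear case's frame
- case_hole1 (a point): centre of threaded hole 1 at the level of the rim, at x 42, y -30, z 48 mm in the gear case's frame
- case_hole2 (a point): centre of threaded hole 2 at the level of the rim, at x -42, y 30, z 48 mm in the gear case's frame
- case_hole3 (a point): centre of threaded hole 3 at the level of the rim, at x -20, y -30, z 48 mm in the gear case's frame
- cover_hole0 (a point): centre of the cover's 16 mm hole 0 at its underside, at x 42, y 30, z 0 mm in the cover's frame; belongs over threaded hole 0
- cover_hole1 (a point): centre of the cover's 16 mm hole 1 at its underside, at x 42, y -30, z 0 mm in the cover's frame; belongs over threaded hole 1
- cover_hole2 (a point): centre of the cover's 16 mm hole 2 at its underside, at x -42, y 30, z 0 mm in the cover's frame; belongs over threaded hole 2
- cover_hole3 (a point): centre of the cover's 16 mm hole 3 at its underside, at x -20, y -30, z 0 mm in the cover's frame; belongs over threaded hole 3
- stirrer: tall overhead stirrer, fixed, to the left of the work: blue base with two feet reaching 200 mm towards the robot from the origin, a column 42 mm thick 68 mm behind it up to 0.73 m, a motor 0.42 m up above a bucket with a thin shaft. The arm may start on its far (left) side: draw it in and swing round in front of the stirrer. Origin on the bench.
- hex_key: black L-shaped hex key lying flat, 40x73x5 mm, a bystander; origin at the centre of its underside
- tape_roll: roll of beige tape lying flat, 68 mm across, 18 mm high, a bystander; origin at the centre of its underside
- scraper: scraper with black handle lying flat, about 30x199x20 mm, a bystander; origin at the centre of its underside
- jar: white screw-lid jar, 72 mm across, 115 mm tall, a bystander; origin at the centre of its underside
- bottle: white screw-cap bottle, 70 mm across, 175 mm tall, a bystander; origin at the centre of its underside

How it is judged:
On the way:
1. the matching cover is lifted clear of the bench in the gripper (height (world z) of cover above 0.03 m and contact force between the fingers and cover above 1 N), for 0.2 s.
At the end, for the whole second after the job is handed in: The fingers hold the cover, still and clear of the case: each hole within 4 mm horizontally of its own threaded hole and 4 to 27 mm above the rim, tilt under 0.1 rad, under 10 mm/s and 0.1 rad/s; the other cover moved under 20 mm, bystanders under 30 mm (horizontal distance between cover_hole0 and case_hole0 below 0.004 m and horizontal distance between cover_hole1 and case_hole1 below 0.004 m and horizontal distance between cover_hole2 and case_hole2 below 0.004 m and horizontal distance between cover_hole3 and case_hole3 below 0.004 m and z of cover_hole0 in the frame of case_hole0 between 0.004 and 0.027 m and z of cover_hole1 in the frame of case_hole1 between 0.004 and 0.027 m and z of cover_hole2 in the frame of case_hole2 between 0.004 and 0.027 m and z of cover_hole3 in the frame of case_hole3 between 0.004 and 0.027 m and contact force between the fingers and cover above 1 N and angle between cover's own z axis and vertical below 0.1 rad and linear speed of cover below 0.01 m/s and angular speed of cover below 0.1 rad/s and contact force between cover and gear_case below 0.1 N and distance of other_cover from where it was at the start of the episode below 0.02 m and distance of each of hex_key, tape_roll, scraper, jar, bottle from where it was at the start of the episode below 0.03 m); the arm keeps its last pose, push and grip.
It fails at once if the cover strikes or rests on the gear case (contact force between cover and gear_case above 2 N).
It fails at once if the other cover is shifted 20 mm or more or lifted (distance of other_cover from where it was at the start of the episode above 0.02 m).
It fails at once if a bystander is shifted 30 mm or more (distance of any of hex_key, tape_roll, scraper, jar, bottle from where it was at the start of the episode above 0.03 m).
It also fails if it takes over 48 s, if anything falls off the work surface, if the arm or the gripper's body presses on something with over 40 N, if the wrist force passes 120 N, or if a joint passes its speed limit or range.

## Working session

There is one attempt and no reset: what is moved stays moved. The work goes in short steps, Python scripts to look and compute and a shell command to move; the robot and the scene stay as the last step left them, time stands still between calls to the robot, and variables do not carry over. Pictures are saved under pics/ and viewed, about 8 in all and at most 12, crops included, and the job is handed in when it is done.

```bash
mkdir -p pics; cat > h.py <<'E'
import numpy as np,cv2
from station import bot
from scipy.spatial.transform import Rotation as Rn
def Rt(q): return Rn.from_quat([q[1],q[2],q[3],q[0]]).as_matrix()
def ray(c,uv):
    p=bot.camera_params(c);K,R,t=[np.array(p[k]) for k in 'KRt']
    d=R.T@np.linalg.solve(K,[uv[0],uv[1],1.]);return -R.T@t,d/np.linalg.norm(d)
def atz(c,uv,z):
    o,d=ray(c,uv);return o+d*(z-o[2])/d[2]
def tri(a,b):
    o1,d1=ray(*a);o2,d2=ray(*b)
    s=np.linalg.lstsq(np.c_[d1,-d2],o2-o1,rcond=None)[0]
    p,q=o1+s[0]*d1,o2+s[1]*d2;return (p+q)/2,np.linalg.norm(p-q)
def proj(c,X):
    p=bot.camera_params(c);K,R,t=[np.array(p[k]) for k in 'KRt']
    x=K@(R@np.array(X)+t);return x[:2]/x[2]
E
python3 - <<'E'
from h import *
np.set_printoptions(precision=4,suppress=True)
o=bot.get_obs();print(o['t'],o['eef_pos'],o['tool_rot'],o['gripper_width'],o['contact_force']);print(Rt(o['tool_rot']))
ims=[]
for c in('scene','top'):
    im=bot.read_camera(c);cv2.imwrite(f'pics/{c}0.png',im)
    p=bot.camera_params(c);print(c,-np.array(p['R']).T@p['t'],np.array(p['K'])[0,0]);print(np.array(p['R']))
    for n in('gear_case','cover','other_cover','stirrer','jar','bottle','case_hole0','case_hole1','case_hole2','case_hole3','cover_hole0','cover_hole1','cover_hole2','cover_hole3'):
        print(c,n,[(np.round(r['xy']),round(r['score'],2)) for r in bot.place_of(c,n)[:3]])
E
```

```text
0.0 [0.2267 0.6352 0.2303] [-0.6961  0.6974 -0.1207  0.1206] 1.001772955541274 [ 0.8569  0.1752 -0.4881]
[[ 0.9418 -0.0004  0.3361]
 [-0.3361 -0.0018  0.9418]
 [ 0.0002 -1.     -0.0018]]
scene [ 0.1165 -0.7128  1.0127] 562.9707341666782
[[ 0.8442 -0.5357 -0.0168]
 [-0.4135 -0.6311 -0.6563]
 [ 0.341   0.561  -0.7543]]
scene gear_case [(array([322., 227.]), 0.88)]
scene cover [(array([313., 309.]), 0.61)]
scene other_cover [(array([401., 362.]), 0.95), (array([323., 226.]), 0.62)]
scene stirrer [(array([391., 254.]), 0.45)]
scene jar [(array([388., 252.]), 0.73)]
scene bottle [(array([421., 275.]), 0.73)]
scene case_hole0 [(array([328., 200.]), 0.96), (array([345., 215.]), 0.74), (array([320., 226.]), 0.73)]
scene case_hole1 [(array([328., 200.]), 0.96), (array([345., 215.]), 0.74), (array([320., 226.]), 0.73)]
scene case_hole2 [(array([328., 200.]), 0.96), (array([345., 215.]), 0.74), (array([320., 226.]), 0.73)]
scene case_hole3 [(array([328., 200.]), 0.96), (array([345., 215.]), 0.74), (array([320., 226.]), 0.73)]
scene cover_hole0 [(array([318., 328.]), 0.97), (array([331., 297.]),
[... 891 characters left out ...]
290., 221.]), 0.91), (array([259., 200.]), 0.86), (array([292., 195.]), 0.84)]
top case_hole2 [(array([290., 221.]), 0.91), (array([259., 200.]), 0.86), (array([292., 195.]), 0.84)]
top case_hole3 [(array([290., 221.]), 0.91), (array([259., 200.]), 0.86), (array([292., 195.]), 0.84)]
top cover_hole0 [(array([355., 253.]), 0.98), (array([374., 279.]), 0.97), (array([360., 298.]), 0.83)]
top cover_hole1 [(array([355., 253.]), 0.98), (array([374., 279.]), 0.97), (array([360., 298.]), 0.83)]
top cover_hole2 [(array([355., 253.]), 0.98), (array([374., 279.]), 0.97), (array([360., 298.]), 0.83)]
top cover_hole3 [(array([355., 253.]), 0.98), (array([374., 279.]), 0.97), (array([360., 298.]), 0.83)]
```

View pics/scene0.png

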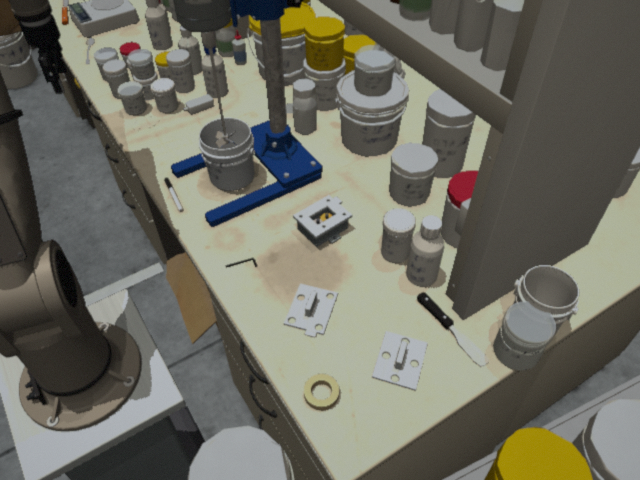

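View pics/top0.png

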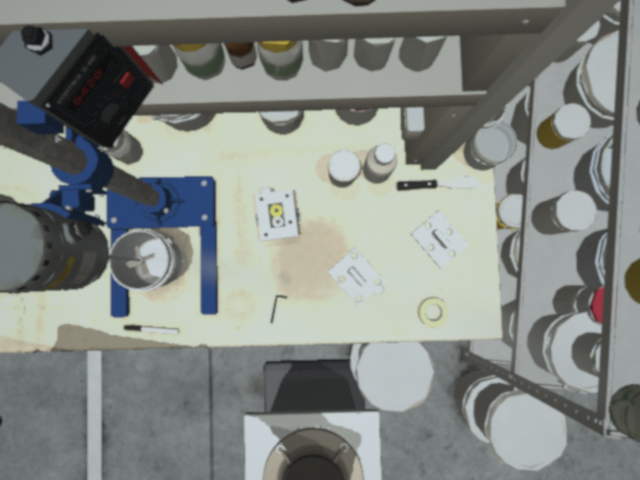

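The scene view shows the eared cover at (312,309), the other cover at (401,360) and the case at (322,220). In the top view they are at (357,276), (439,240) and (277,214). The stirrer's feet end near the left of the case. Next I fit poses to the hole detections in both views.

```bash
cat >> h.py <<'E'
from scipy.optimize import least_squares, linear_sum_assignment
H=np.array([[42,30,0],[42,-30,0],[-42,30,0],[-20,-30,0]])/1000.
def fit(dets,z0,guess,fixz=False):
    """dets {cam:Nx2}; pose x,y,z,yaw of the hole plane"""
    def pts(p): c,s=np.cos(p[3]),np.sin(p[3]);return H@np.array([[c,-s,0],[s,c,0],[0,0,1]]).T+p[:3]
    best=None
    for y0 in np.arange(-np.pi,np.pi,.15):
        p=np.array([*guess,z0,y0])
        for it in range(4):
            prs=[]
            for c,D in dets.items():
                P=np.array([proj(c,x) for x in pts(p)]);C=np.linalg.norm(P[:,None]-D[None],axis=2)
                prs+=[(c,i,D[j]) for i,j in zip(*linear_sum_assignment(np.minimum(C,40)))]
            f=lambda p:np.concatenate([proj(c,pts(p)[i])-d for c,i,d in prs]+([[1e4*(p[2]-z0)]] if fixz else []))
            r=least_squares(f,p,loss='soft_l1',f_scale=1.);p=r.x
        if best is None or r.cost<best[0]: best=(r.cost,p,f(p))
    return best
E
python3 - <<'E'
from h import *
np.set_printoptions(precision=4,suppress=True)
D={}
for c in('scene','top'):
    bot.read_camera(c)
    for n in('case_hole0','cover_hole0'):
        L=bot.place_of(c,n);print(c,n,[(np.round(r['xy'],1),round(r['score'],2)) for r in L])
        D[n,c]=np.array([r['xy'] for r in L if r['score']>.4])
g=atz('top',(277,214),.048)[:2];k=atz('top',(357,276),.005)[:2];print(g,k,atz('top',(439,240),.005))
for n,z,q in(('case_hole0',.048,g),('cover_hole0',.005,k)):
  for fz in(False,True):
    d={c:D[n,c] for c in('scene','top')}
    r=fit(d,z,q,fz);print(n,fz,round(r[0],2),r[1],np.degrees(r[1][3]),'res',np.round(r[2],1))
print('stirrer feet tips',atz('top',(209,312),.02),atz('top',(120,315),.02),'bucket',atz('top',(145,260),.1),'shaft/column',atz('scene',(280,130),0.05))
for c,cr in(('scene',(265,175,375,345)),('top',(240,170,400,310))):
    im=cv2.imread(f'pics/{c}0.png')[cr[1]:cr[3],cr[0]:cr[2]]
    cv2.imwrite(f'pics/{c}_crop.png',cv2.resize(im,None,fx=3.4,fy=3.4,interpolation=cv2.INTER_CUBIC))
E
```

```text
scene case_hole0 [(array([299.8, 218.2]), 0.89), (array([327.4, 200.8]), 0.79), (array([343. , 212.6]), 0.68), (array([323.6, 223. ]), 0.65)]
scene cover_hole0 [(array([299.7, 301.1]), 0.94), (array([292.2, 321.1]), 0.8), (array([319.4, 326.3]), 0.76), (array([331.8, 294.8]), 0.59)]
top case_hole0 [(array([288.2, 194.8]), 0.84), (array([257.1, 198.1]), 0.7), (array([291.5, 219.9]), 0.65), (array([262.1, 233. ]), 0.61)]
top cover_hole0 [(array([375.5, 281.8]), 0.89), (array([341.5, 280.4]), 0.73), (array([358.7, 297.6]), 0.65), (array([352.2, 256.7]), 0.58)]
[0.6166 0.0656] [ 0.4676 -0.1186] [ 0.548  -0.3175  0.005 ]Traceback (most recent call last):
  File "<stdin>", line 13, in <module>
  File "h.py", line 31, in fit
    r=least_squares(f,p,loss='soft_l1',f_scale=1.);p=r.x
    return func(*args, **kwargs)
    result = trf(vector_fun.fun, vector_fun.jac, x0, f0, J0, lb, ub, ftol, xtol,
                 gtol, max_nfev, x_scale, loss_function, tr_solver,
                 tr_options.copy(), verbose, callback=callback_wrapped)
    return trf_no_bounds(
        fun, jac, x0, f0, J0, ftol,
[... 796 characters left out ...]
 f_eval in f_evals]
                                    ^^^^^^^
    f = np.atleast_1d(self.fun(x, *self.args, **self.kwargs))
                      ~~~~~~~~^^^^^^^^^^^^^^^^^^^^^^^^^^^^^^
    return np.atleast_1d(self.fun(x))
                         ~~~~~~~~^^^
    return self.f(x, *self.args, **self.kwargs)
           ~~~~~~^^^^^^^^^^^^^^^^^^^^^^^^^^^^^^
  File "h.py", line 30, in <lambda>
    f=lambda p:np.concatenate([proj(c,pts(p)[i])-d for c,i,d in prs]+([[1e4*(p[2]-z0)]] if fixz else []))
                               ~~~~^^^^^^^^^^^^^
  File "h.py", line 15, in proj
    p=bot.camera_params(c);K,R,t=[np.array(p[k]) for k in 'KRt']
ValueError: time passes only in moves, steps and waits
```

```bash
python3 - <<'E'
s=open('h.py').read()
s=s.replace("def Rt(q)","CP={c:bot.camera_params(c) for c in('scene','top')}\ndef Rt(q)",1).replace("p=bot.camera_params(c)","p=CP[c]")
open('h.py','w').write(s)
E
python3 - <<'E'
from h import *
np.set_printoptions(precision=4,suppress=True)
D={('case_hole0','scene'):[(299.8,218.2),(327.4,200.8),(343,212.6),(323.6,223)],('cover_hole0','scene'):[(299.7,301.1),(292.2,321.1),(319.4,326.3),(331.8,294.8)],
('case_hole0','top'):[(288.2,194.8),(257.1,198.1),(291.5,219.9),(262.1,233)],('cover_hole0','top'):[(375.5,281.8),(341.5,280.4),(358.7,297.6),(352.2,256.7)]}
for n,z,q in(('case_hole0',.048,(.6166,.0656)),('cover_hole0',.005,(.4676,-.1186))):
  for fz in(False,True):
    r=fit({c:np.array(D[n,c]) for c in('scene','top')},z,q,fz);print(n,fz,round(r[0],2),r[1],np.degrees(r[1][3]),'res',np.round(r[2],1))
print('stirrer feet tips',atz('top',(209,312),.02),atz('top',(120,315),.02),'bucket',atz('top',(145,260),.1))
print(bot.get_obs()['t'])
a=[]
for c,cr in(('scene',(270,180,370,340)),('top',(240,175,390,305))):
    im=cv2.imread(f'pics/{c}0.png')[cr[1]:cr[3],cr[0]:cr[2]]
    a.append(cv2.resize(im,None,fx=580/im.shape[0]*(.8 if c=='top' else 1),fy=580/im.shape[0]*(.8 if c=='top' else 1),interpolation=cv2.INTER_CUBIC));print(c,a[-1].shape,580/im.shape[0])
b=np.zeros((580,a[0].shape[1]+a[1].shape[1],3),np.uint8);b[:a[0].shape[0],:a[0].shape[1]]=a[0];b[:a[1].shape[0],a[0].shape[1]:]=a[1];cv2.imwrite('pics/crop.png',b[:, :800] if b.shape[1]<=800 else cv2.resize(b,None,fx=800/b.shape[1],fy=800/b.shape[1],interpolation=cv2.INTER_AREA))
E
```

```text
case_hole0 False 12.24 [0.6181 0.0706 0.0423 0.1213] 6.947315930917397 res [-0.4 -1.   0.3  0.7  0.3 -2.3 -0.2  2.7  2.7 -0.1 -3.1 -0.6  2.8  0.4
 -2.5  0.3]
case_hole0 True 12.76 [0.6168 0.0679 0.048  0.1145] 6.561612223584468 res [-0.1 -1.8  0.5  0.1  0.3 -3.1 -0.2  2.   3.7 -0.  -1.9 -0.4  3.6  0.6
 -1.5  0.7 -0. ]
cover_hole0 False 9.65 [ 0.467  -0.1161 -0.0004 -2.3884] -136.84279524249504 res [-0.5  0.7 -0.7  0.2 -3.6  0.6 -0.4 -3.   1.6 -1.9  0.7  0.1  0.  -1.7
 -0.5 -1.2]
cover_hole0 True 11.1 [ 0.4659 -0.1176  0.005  -2.3871] -136.76998886500638 res [-0.5  0.1 -0.8 -0.5 -3.7 -0.2 -0.6 -3.8  2.5 -1.5  1.5  0.6  0.8 -1.3
  0.3 -0.8 -0.1]
stirrer feet tips [0.3929 0.2331 0.02  ] [0.3917 0.4429 0.02  ] bucket [0.5162 0.3572 0.1   ]
1.8
scene (580, 362, 3) 3.625
top (464, 535, 3) 4.461538461538462
```

View pics/crop.png

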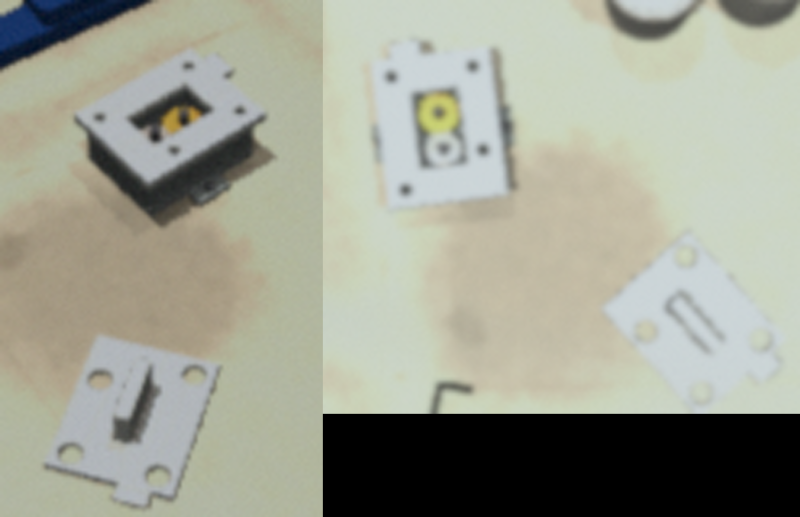

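The crops confirm it: the case ear is at the far left, so the case yaw is about +7°. The cover lies at yaw −137° with its ear bottom-right in the top view. I'll grasp with tool z at −47° so that the final turn is +144°, inside the last joint's range. First I draw in.

```bash
python3 -m crank '[{"linear":[0,0,-0.04],"dr":[0,0,0],"hand":1},{"linear":[0,0,-0.08],"dr":[0,0,0],"hand":1},{"linear":[0,0,-0.12],"dr":[0,0,0],"hand":1},{"linear":[0,0,-0.16],"dr":[0,0,0],"hand":1},{"linear":[0,0,-0.20],"dr":[0,0,0],"hand":1},{"linear":[0,0,-0.235],"dr":[0,0,0],"hand":1},{"linear":[0,0,-0.235],"dr":[0,0,0],"hand":1}]'
cat >> h.py <<'E'
def rel(wps,o=None):
    """wps: (x,y,z,tool-z yaw deg) -> rows in the present tool axes; tool level"""
    o=o or bot.get_obs();R0=Rt(o['tool_rot'])
    for x,y,z,w in wps:
        w=np.radians(w);zz=np.array([np.cos(w),np.sin(w),0]);yy=np.array([0,0,-1.]);R=np.c_[np.cross(yy,zz),yy,zz]
        print(np.round(R0.T@(np.array([x,y,z])-o['eef_pos']),4),np.round(np.degrees(Rn.from_matrix(R0.T@R).as_rotvec()),2))
E
python3 - <<'E'
from h import *
o=bot.get_obs();print(np.round(o['q'],3),o['t'])
r=.438
for k in (0,1):
    rel([(r*np.cos(np.radians(b)),r*np.sin(np.radians(b)),.235,b) for b in np.linspace(70,20,11)[1:]])
    break
E
```

```text
t: 2.38
eef_pos: [0.1462, 0.4076, 0.2304]
tool_rot: [-0.695, 0.699, -0.121, 0.121]
contact_force: [0.4, -1.4, -0.8]
gripper_width: 0.997
[-1.357e+00  7.900e-02 -1.400e-02  2.099e+00  1.000e-03  9.690e-01
 -1.440e-01] 2.3833
[ 0.0402 -0.0046  0.003 ] [0.3  5.35 0.05]
[ 0.0781 -0.0045 -0.0022] [ 0.29 10.35  0.06]
[ 0.1153 -0.0045 -0.0107] [ 0.29 15.35  0.08]
[ 0.1517 -0.0044 -0.0224] [ 0.29 20.35  0.09]
[ 0.1869 -0.0043 -0.0373] [ 0.29 25.35  0.1 ]
[ 0.2207 -0.0042 -0.0551] [ 0.28 30.35  0.11]
[ 0.2528 -0.004  -0.0758] [ 0.28 35.35  0.13]
[ 0.283  -0.0039 -0.0993] [ 0.27 40.35  0.14]
[ 0.311  -0.0037 -0.1253] [ 0.27 45.35  0.15]
[ 0.3366 -0.0036 -0.1536] [ 0.26 50.35  0.16]
```

```bash
python3 -m crank '[{"linear":[0.040,-0.004,0.003],"dr":[0,5,0],"hand":1},{"linear":[0.078,-0.004,-0.002],"dr":[0,10,0],"hand":1},{"linear":[0.115,-0.004,-0.011],"dr":[0,15,0],"hand":1},{"linear":[0.152,-0.004,-0.022],"dr":[0,20,0],"hand":1},{"linear":[0.187,-0.004,-0.037],"dr":[0,25,0],"hand":1},{"linear":[0.221,-0.004,-0.055],"dr":[0,30,0],"hand":1},{"linear":[0.253,-0.004,-0.076],"dr":[0,35,0],"hand":1},{"linear":[0.283,-0.004,-0.099],"dr":[0,40,0],"hand":1},{"linear":[0.311,-0.004,-0.125],"dr":[0,45,0],"hand":1},{"linear":[0.337,-0.004,-0.154],"dr":[0,50,0],"hand":1}]'
python3 - <<'E'
from h import *
o=bot.get_obs();print(np.round(o['q'],3),o['t'])
r=.438
# bearings down to ~-14, yaw 20 -> -47
W=[]
for i,b in enumerate(np.linspace(20,-14,8)[1:]):
    rr=r+(.482-r)*(i+1)/7
    W.append((rr*np.cos(np.radians(b)),rr*np.sin(np.radians(b)),.235-.035*(i+1)/7,20-(i+1)*6.7))
W+=[W[-1][:3]+(-33.6,),W[-1][:3]+(-40.3,),W[-1][:3]+(-47,)]
rel(W)
E
```

```text
t: 3.22
eef_pos: [0.415, 0.1548, 0.2358]
tool_rot: [0.58, -0.579, 0.405, -0.405]
contact_force: [1.0, 1.5, 0.3]
gripper_width: 1.001
[-0.889  0.073  0.416  2.101 -0.036  0.972 -0.102] 3.2167
[ 0.0412  0.0058 -0.0003] [-0.09  6.83 -0.01]
[0.0796 0.0108 0.001 ] [-0.09 13.53 -0.02]
[ 0.1185  0.0157 -0.001 ] [-9.000e-02  2.023e+01 -2.000e-02]
[ 0.1576  0.0207 -0.0065] [-0.08 26.93 -0.03]
[ 0.1966  0.0257 -0.0155] [-8.000e-02  3.363e+01 -3.000e-02]
[ 0.2352  0.0307 -0.028 ] [-8.000e-02  4.033e+01 -4.000e-02]
[ 0.273   0.0357 -0.044 ] [-8.000e-02  4.703e+01 -4.000e-02]
[ 0.273   0.0357 -0.044 ] [-8.000e-02  5.373e+01 -5.000e-02]
[ 0.273   0.0357 -0.044 ] [-8.000e-02  6.043e+01 -5.000e-02]
[ 0.273   0.0357 -0.044 ] [-7.000e-02  6.713e+01 -6.000e-02]
```

```bash
python3 -m crank '[{"linear":[0.041,0.006,0],"dr":[0,6.8,0],"hand":1},{"linear":[0.080,0.011,0.001],"dr":[0,13.5,0],"hand":1},{"linear":[0.118,0.016,-0.001],"dr":[0,20.2,0],"hand":1},{"linear":[0.158,0.021,-0.006],"dr":[0,26.9,0],"hand":1},{"linear":[0.197,0.026,-0.015],"dr":[0,33.6,0],"hand":1},{"linear":[0.235,0.031,-0.028],"dr":[0,40.3,0],"hand":1},{"linear":[0.273,0.036,-0.044],"dr":[0,47,0],"hand":1},{"linear":[0.273,0.036,-0.044],"dr":[0,53.7,0],"hand":1},{"linear":[0.273,0.036,-0.044],"dr":[0,60.4,0],"hand":1},{"linear":[0.273,0.036,-0.044],"dr":[0,67.1,0],"hand":1}]'
python3 - <<'E'
from h import *
o=bot.get_obs();print(np.round(o['q'],3),o['t'])
C={}
for c in('scene','top'):
    im=bot.read_camera(c);cv2.imwrite(f'pics/{c}1.png',im)
a=cv2.imread('pics/scene1.png')[140:380,230:430];b=cv2.imread('pics/top1.png')[150:350,220:420]
cv2.imwrite('pics/v1.png',np.hstack([cv2.resize(a,(400,480)),cv2.resize(b,(400,480))]))
E
```

```text
t: 4.05
eef_pos: [0.4674, -0.1164, 0.1994]
tool_rot: [-0.258, 0.258, -0.658, 0.659]
contact_force: [0.4, -0.3, 0.2]
gripper_width: 0.998
[-0.562  0.241  0.794  2.078 -0.218  0.904 -0.47 ] 4.05
```

View pics/v1.png

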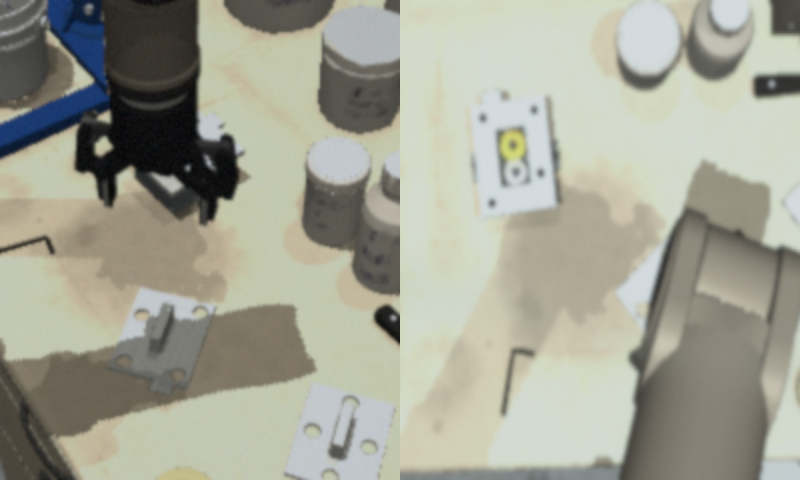

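The gripper stands above the cover, and the scene view still shows the cover, so I now refine the hole centres from the unobstructed first pictures.

```bash
cat >> h.py <<'E'
def refine(im,uv,mode,r=5):
    g=cv2.GaussianBlur(im,(0,0),.6).astype(float)
    s=-g.mean(2) if mode=='dark' else (g[...,2]-g[...,0])   # dark hole / beige bench through hole
    p=np.array(uv,float)
    for _ in range(8):
        x0,y0=np.round(p).astype(int);yy,xx=np.mgrid[y0-r:y0+r+1,x0-r:x0+r+1];w=s[y0-r:y0+r+1,x0-r:x0+r+1]
        m=np.hypot(xx-p[0],yy-p[1])<r+.3
        w=np.clip(w-(np.median(w[m])+.35*(w[m].max()-np.median(w[m]))),0,None)*m
        p=np.array([(w*xx).sum(),(w*yy).sum()])/w.sum()
    return p
E
python3 - <<'E'
from h import *
np.set_printoptions(precision=4,suppress=True)
D={('case','scene'):[(299.8,218.2),(327.4,200.8),(343,212.6),(323.6,226)],('cover','scene'):[(299.7,300.1),(292.2,322),(318,327),(330,296.8)],
('case','top'):[(290.2,194.8),(258.5,198.1),(291.5,221.5),(264.1,234)],('cover','top'):[(375,280),(341.5,279.4),(358.7,297.6),(354.2,255.7)]}
ims={c:cv2.imread(f'pics/{c}0.png') for c in('scene','top')}
for n,z,q,m,r in(('case',.048,(.6166,.0656),'dark',4),('cover',.005,(.466,-.1176),'sat',6)):
  d={c:np.array([refine(ims[c],u,m,r) for u in D[n,c]]) for c in ims}
  for c in d: print(n,c,d[c].round(1).tolist())
  for fz in(False,True):
    r_=fit(d,z,q,fz);print(fz,round(r_[0],2),r_[1],np.degrees(r_[1][3]).round(2),'res',np.round(r_[2],1))
# rib top via triangulation
print('rib top scene->z .035',atz('scene',(314,293),.035),atz('scene',(306,315),.035))
E
```

```text
case scene [[302.0, 229.2], [327.8, 199.9], [343.7, 213.7], [323.4, 226.1]]
case top [[286.6, 195.3], [261.0, 198.7], [289.9, 221.6], [265.5, 234.2]]
False 13.86 [0.6164 0.0676 0.0434 0.1144] 6.55 res [ -0.5   0.6  -0.3   0.4  -1.9 -12.7  -0.1   0.3   0.1  -0.3  -0.1  -0.5
   0.5  -0.3   0.3  -0.6]
True 15.16 [0.6154 0.0663 0.048  0.1094] 6.27 res [ -0.5  -0.2  -0.3  -0.3  -2.1 -13.6  -0.2  -0.5   0.6  -0.2   0.5  -0.3
   0.8  -0.    0.8  -0.3  -0.1]
cover scene [[300.6, 297.4], [298.5, 330.4], [318.3, 327.2], [331.8, 284.2]]
cover top [[377.1, 281.2], [341.0, 278.6], [358.6, 298.1], [339.8, 249.7]]
False 43.91 [ 0.4695 -0.1158 -0.0019 -2.395 ] -137.22 res [ 1.4 -0.4 -6.1 -9.5 -2.6 11.1 -0.3  0.4 -0.3 -2.2  0.4 -1.5 12.4  4.3
 -0.2 -0.6]
True 45.67 [ 0.4684 -0.1167  0.005  -2.4089] -138.02 res [  0.8  -1.5  -6.7 -10.9  -2.6  10.   -0.5  -1.    0.4  -1.5   0.7  -0.9
  13.3   4.6   0.3  -0.3  -0. ]
rib top scene->z .035 [ 0.4822 -0.1086  0.035 ] [ 0.4384 -0.1467  0.035 ]
```

```bash
python3 - <<'E'
from h import *
np.set_printoptions(precision=4,suppress=True)
A=np.array
for n,z,q,d in(('case',.048,(.616,.067),{'scene':A([(300.6,216.5),(327.8,199.9),(343.7,213.7),(323.4,226.1)]),'top':A([[286.6,195.3],[261.0,198.7],[289.9,221.6],[265.5,234.2]])}),
 ('cover',.005,(.467,-.117),{'scene':A([(300.8,297.3),(330,296),(318.6,327),(291.7,320.1)]),'top':A([(353.7,255.7),(341.5,279),(358.5,298.3),(377.2,281.5)])})):
  for fz in(False,True):
    r_=fit(d,z,q,fz);print(n,fz,round(r_[0],2),r_[1],np.degrees(r_[1][3]).round(2),'res',np.round(r_[2],1))
  p=r_[1]
rel([(p[0],p[1],.10,np.degrees(p[3])+90),(p[0],p[1],.02,np.degrees(p[3])+90)])
E
```

```text
case False 0.84 [0.6162 0.0677 0.0447 0.1066] 6.11 res [-0.5  0.3 -0.3  0.2 -0.6 -0.4 -0.3  0.   0.2 -0.3  0.  -0.3  0.3 -0.3
  0.2 -0.5]
case True 1.68 [0.6153 0.0666 0.048  0.1054] 6.04 res [-0.5 -0.3 -0.3 -0.3 -0.7 -1.  -0.3 -0.5  0.5 -0.2  0.4 -0.2  0.6 -0.1
  0.6 -0.3 -0. ]
cover False 1.66 [ 0.467  -0.1174  0.0021 -2.4416] -139.9 res [-0.6  0.2 -0.6  0.1 -0.7 -0.1 -0.6  0.   0.3 -0.5  0.4 -0.5  0.3 -0.9
  0.  -0.7]
cover True 2.29 [ 0.4665 -0.1182  0.005  -2.4407] -139.84 res [-0.6 -0.2 -0.7 -0.3 -0.7 -0.5 -0.6 -0.4  0.8 -0.3  0.8 -0.2  0.7 -0.8
  0.4 -0.4 -0. ]
[0.0026 0.0994 0.0013] [-0.03  3.01  0.01]
[0.0026 0.1794 0.0012] [-0.03  3.01  0.01]
```

```bash
python3 -m crank '[{"linear":[0.003,0.04,0.001],"dr":[0,3,0],"hand":1},{"linear":[0.003,0.08,0.001],"dr":[0,3,0],"hand":1},{"linear":[0.003,0.12,0.001],"dr":[0,3,0],"hand":0.6},{"linear":[0.003,0.15,0.001],"dr":[0,3,0],"hand":0.2},{"linear":[0.003,0.17,0.001],"dr":[0,3,0],"hand":0},{"linear":[0.003,0.182,0.001],"dr":[0,3,0],"hand":-0.2},{"linear":[0.003,0.188,0.001],"dr":[0,3,0],"hand":-0.2},{"linear":[0.003,0.188,0.001],"dr":[0,3,0],"hand":-0.2}]' 40
python3 -m crank '[{"linear":[0,0,0],"dr":[0,0,0],"hand":-1},{"linear":[0,0,0],"dr":[0,0,0],"hand":-1},{"linear":[0,0,0],"dr":[0,0,0],"hand":-1},{"linear":[0,0,0],"dr":[0,0,0],"hand":-1},{"linear":[0,0,0],"dr":[0,0,0],"hand":-1},{"linear":[0,0,0],"dr":[0,0,0],"hand":-1},{"linear":[0,0,0],"dr":[0,0,0],"hand":-1},{"linear":[0,0,0],"dr":[0,0,0],"hand":-1}]' 60
```

```text
t: 4.82
eef_pos: [0.4654, -0.1177, 0.0104]
tool_rot: [0.244, -0.245, 0.664, -0.663]
contact_force: [-0.4, -0.4, 0.3]
gripper_width: 0.4
t: 5.48
eef_pos: [0.4667, -0.118, 0.0123]
tool_rot: [-0.244, 0.243, -0.664, 0.664]
contact_force: [-0.4, 0.3, 7.4]
gripper_width: 0.122
```

Gripped: the opening is about 10–12 mm, which matches the rib. I lift to TCP z≈0.14 and check.

```bash
python3 -m crank '[{"linear":[0,-0.01,0],"dr":[0,0,0],"hand":-1},{"linear":[0,-0.025,0],"dr":[0,0,0],"hand":-1},{"linear":[0,-0.045,0],"dr":[0,0,0],"hand":-1},{"linear":[0,-0.07,0],"dr":[0,0,0],"hand":-1},{"linear":[0,-0.10,0],"dr":[0,0,0],"hand":-1},{"linear":[0,-0.125,0],"dr":[0,0,0],"hand":-1},{"linear":[0,-0.13,0],"dr":[0,0,0],"hand":-1},{"linear":[0,-0.13,0],"dr":[0,0,0],"hand":-1}]' 60
python3 - <<'E'
from h import *
np.set_printoptions(precision=4,suppress=True)
o=bot.get_obs();print(np.round(o['q'],3));print(Rt(o['tool_rot']))
# case (.616,.0675) yaw 6.1 ; present tool z yaw w0 corresponds to cover yaw -139.9
w0=np.degrees(np.arctan2(*Rt(o['tool_rot'])[1::-1,2]));print('w0',w0)
P0=np.array(o['eef_pos']);P1=np.array([.616,.068,.14]);W=[]
# target tool yaw = w0+146: steps
n=22
for i in range(1,n+1):
    a=min(1,i/n);W.append((*(P0+(P1-P0)*a),w0+146*a))
rel(W[:10])
E
```

```text
t: 6.15
eef_pos: [0.4667, -0.1177, 0.143]
tool_rot: [-0.245, 0.242, -0.664, 0.664]
contact_force: [0.0, 0.7, -2.7]
gripper_width: 0.13
[-0.511  0.344  0.766  2.133 -0.341  0.782 -0.397]
[[-0.7627  0.0037  0.6467]
 [-0.6467  0.0009 -0.7627]
 [-0.0034 -1.      0.0017]]
w0 -49.70619228293284
[-0.0106  0.0002 -0.0021] [-0.11 -6.64 -0.19]
[-0.0213  0.0003 -0.0041] [ -0.12 -13.27  -0.19]
[-0.0319  0.0005 -0.0062] [ -0.13 -19.91  -0.18]
[-0.0425  0.0007 -0.0082] [ -0.14 -26.55  -0.17]
[-0.0532  0.0009 -0.0103] [ -0.15 -33.18  -0.16]
[-0.0638  0.001  -0.0123] [ -0.16 -39.82  -0.16]
[-0.0744  0.0012 -0.0144] [ -0.17 -46.45  -0.15]
[-0.0851  0.0014 -0.0164] [ -0.18 -53.09  -0.14]
[-0.0957  0.0015 -0.0185] [ -0.19 -59.73  -0.13]
[-0.1063  0.0017 -0.0205] [ -0.2  -66.36  -0.12]
```

```bash
python3 -m crank '[{"linear":[-0.011,0,-0.002],"dr":[0,-6.6,0],"hand":-1},{"linear":[-0.021,0,-0.004],"dr":[0,-13.3,0],"hand":-1},{"linear":[-0.032,0,-0.006],"dr":[0,-19.9,0],"hand":-1},{"linear":[-0.042,0,-0.008],"dr":[0,-26.5,0],"hand":-1},{"linear":[-0.053,0,-0.010],"dr":[0,-33.2,0],"hand":-1},{"linear":[-0.064,0,-0.012],"dr":[0,-39.8,0],"hand":-1},{"linear":[-0.074,0,-0.014],"dr":[0,-46.4,0],"hand":-1},{"linear":[-0.085,0,-0.016],"dr":[0,-53.1,0],"hand":-1},{"linear":[-0.096,0,-0.018],"dr":[0,-59.7,0],"hand":-1},{"linear":[-0.106,0,-0.020],"dr":[0,-66.4,0],"hand":-1}]' 60
python3 - <<'E'
from h import *
o=bot.get_obs();print(np.round(o['q'],3))
w0=np.degrees(np.arctan2(*Rt(o['tool_rot'])[1::-1,2]));print('w0',w0)
P0=np.array(o['eef_pos']);P1=np.array([.616,.068,.14]);n=12
rel([(*(P0+(P1-P0)*i/n),w0+(96.3-w0)*i/n) for i in range(1,11)])
E
```

```text
t: 6.98
eef_pos: [0.5326, -0.0334, 0.1395]
tool_rot: [-0.568, 0.569, -0.422, 0.42]
contact_force: [-0.2, -0.2, -2.0]
gripper_width: 0.125
[-0.4    0.382  0.431  2.    -0.218  0.806  0.452]
w0 17.013039192694055
[-0.006  -0.0001  0.0091] [ 0.18 -6.61 -0.08]
[-0.0121 -0.0001  0.0182] [  0.17 -13.21  -0.09]
[-0.0181 -0.0002  0.0273] [  0.17 -19.82  -0.1 ]
[-0.0242 -0.0003  0.0365] [  0.16 -26.43  -0.11]
[-0.0302 -0.0003  0.0456] [  0.16 -33.04  -0.12]
[-0.0363 -0.0004  0.0547] [  0.15 -39.64  -0.13]
[-0.0423 -0.0005  0.0638] [  0.14 -46.25  -0.14]
[-0.0484 -0.0005  0.0729] [  0.14 -52.86  -0.14]
[-0.0544 -0.0006  0.082 ] [  0.13 -59.47  -0.15]
[-0.0604 -0.0006  0.0912] [  0.12 -66.07  -0.16]
```

```bash
python3 -m crank '[{"linear":[-0.006,0,0.009],"dr":[0,-6.6,0],"hand":-1},{"linear":[-0.012,0,0.018],"dr":[0,-13.2,0],"hand":-1},{"linear":[-0.018,0,0.027],"dr":[0,-19.8,0],"hand":-1},{"linear":[-0.024,0,0.036],"dr":[0,-26.4,0],"hand":-1},{"linear":[-0.030,0,0.046],"dr":[0,-33,0],"hand":-1},{"linear":[-0.036,0,0.055],"dr":[0,-39.6,0],"hand":-1},{"linear":[-0.042,0,0.064],"dr":[0,-46.2,0],"hand":-1},{"linear":[-0.048,0,0.073],"dr":[0,-52.9,0],"hand":-1},{"linear":[-0.054,0,0.082],"dr":[0,-59.5,0],"hand":-1},{"linear":[-0.060,0,0.091],"dr":[0,-66,0],"hand":-1}]' 60
python3 - <<'E'
from h import *
o=bot.get_obs();print(np.round(o['q'],3))
rel([(.6162,.0675,.14,96.3),(.6162,.0675,.10,96.3)])
E
```

```text
t: 7.82
eef_pos: [0.6024, 0.0499, 0.1391]
tool_rot: [-0.706, 0.706, -0.045, 0.042]
contact_force: [0.2, 0.8, -1.7]
gripper_width: 0.126
[-0.288  0.465  0.135  1.818 -0.08   0.867  1.334]
[ 0.0116 -0.001   0.0192] [-1.000e-02 -1.329e+01 -2.300e-01]
[0.0117 0.039  0.0192] [-1.000e-02 -1.329e+01 -2.300e-01]
```

```bash
python3 -m crank '[{"linear":[0.006,0,0.010],"dr":[0,-6.6,0],"hand":-1},{"linear":[0.0117,0,0.019],"dr":[0,-13.3,-0.2],"hand":-1},{"linear":[0.0117,0.02,0.019],"dr":[0,-13.3,-0.2],"hand":-1},{"linear":[0.0117,0.039,0.019],"dr":[0,-13.3,-0.2],"hand":-1},{"linear":[0.0117,0.039,0.019],"dr":[0,-13.3,-0.2],"hand":-1},{"linear":[0.0117,0.039,0.019],"dr":[0,-13.3,-0.2],"hand":-1}]' 60
python3 - <<'E'
from h import *
o=bot.get_obs();print(np.round(o['q'],3))
ims={}
for c in('scene','top'):
    ims[c]=bot.read_camera(c);cv2.imwrite(f'pics/{c}2.png',ims[c])
    for n in('case_hole0','cover_hole0'): print(c,n,[(np.round(r['xy'],1),round(r['score'],2)) for r in bot.place_of(c,n)])
a=cv2.resize(ims['scene'][150:270,260:380],(400,400),interpolation=cv2.INTER_CUBIC);b=cv2.resize(ims['top'][155:275,220:340],(400,400),interpolation=cv2.INTER_CUBIC)
cv2.imwrite('pics/v2.png',np.hstack([a,b]))
E
```

```text
t: 8.32
eef_pos: [0.6155, 0.0664, 0.0999]
tool_rot: [-0.706, 0.706, 0.036, -0.037]
contact_force: [0.3, -0.4, -1.7]
gripper_width: 0.126
[-0.264  0.534  0.075  1.805 -0.052  0.806  1.511]
scene case_hole0 [(array([326.6, 200.1]), 0.75), (array([344.1, 213.2]), 0.71), (array([302.7, 219.7]), 0.56), (array([322.6, 225.2]), 0.56), (array([391.8, 252.9]), 0.35)]
scene cover_hole0 [(array([324.2, 217.2]), 0.78), (array([297.6, 203.7]), 0.7), (array([329.9, 188. ]), 0.68), (array([343.5, 203.6]), 0.64)]
top case_hole0 [(array([289.9, 216.4]), 0.39)]
top cover_hole0 [(array([285.4, 193.3]), 0.59), (array([288.9, 222.1]), 0.42), (array([290.2, 219.4]), 0.22)]
```

View pics/v2.png

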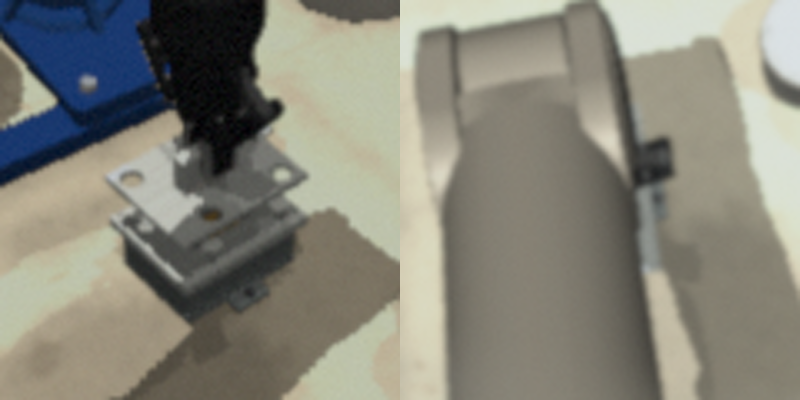

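The scene view shows the cover parallel above the case, with cover holes visible at about (299,203), (345,202) and (323,214). The forearm blocks the top view. I descend to about 17 mm above the rim and measure there.

```bash
python3 -m crank '[{"linear":[0,0.008,0],"dr":[0,0,0],"hand":-1},{"linear":[0,0.015,0],"dr":[0,0,0],"hand":-1},{"linear":[0,0.02,0],"dr":[0,0,0],"hand":-1},{"linear":[0,0.023,0],"dr":[0,0,0],"hand":-1},{"linear":[0,0.023,0],"dr":[0,0,0],"hand":-1},{"linear":[0,0.023,0],"dr":[0,0,0],"hand":-1}]' 60
python3 - <<'E'
from h import *
o=bot.get_obs();R=Rt(o['tool_rot']);print(o['eef_pos'],np.degrees(np.arctan2(R[1,2],R[0,2])))
im=np.mean([bot.read_camera('scene') for _ in range(6)],0).astype(np.uint8);cv2.imwrite('pics/scene3.png',im)
cv2.imwrite('pics/v3.png',cv2.resize(im[175:250,275:375],(800,600),interpolation=cv2.INTER_CUBIC))
for k in range(3):
    bot.read_camera('scene');print([(np.round(r['xy'],1),round(r['score'],2)) for r in bot.place_of('scene','cover_hole0')])
# predicted cover-hole (top face) pixels if perfectly placed, and threaded holes
for z,n in((.065,'cover under'),(.07,'cover top'),(.048,'case')):
    c,s=np.cos(.1064),np.sin(.1064)
    print(n,[np.round(proj('scene',[.6155+c*h[0]-s*h[1],.067+s*h[0]+c*h[1],z]),1).tolist() for h in H])
E
```

```text
t: 9.12
eef_pos: [0.6176, 0.0667, 0.0789]
tool_rot: [-0.706, 0.706, 0.038, -0.036]
contact_force: [0.1, 0.5, -1.8]
gripper_width: 0.125
[0.61759046 0.06667887 0.07890359] 95.95633896814508
[(array([322.4, 220.9]), 0.96), (array([302. , 208.4]), 0.85), (array([329.6, 194.1]), 0.71), (array([346.6, 211.4]), 0.7)]
[(array([322.6, 223.8]), 0.93), (array([302.6, 210.6]), 0.79), (array([328. , 194.1]), 0.6)]
[(array([300.5, 208.3]), 0.91), (array([326.3, 191.9]), 0.81), (array([345.8, 209.1]), 0.73), (array([322.3, 220.2]), 0.71), (array([321.4, 230. ]), 0.33)]
cover under [[327.3, 194.5], [343.5, 208.2], [299.6, 210.4], [323.0, 220.4]]
cover top [[327.3, 193.0], [343.5, 206.7], [299.5, 208.9], [323.0, 219.0]]
case [[327.3, 199.5], [343.3, 213.3], [299.9, 215.4], [323.1, 225.4]]
```

View pics/v3.png

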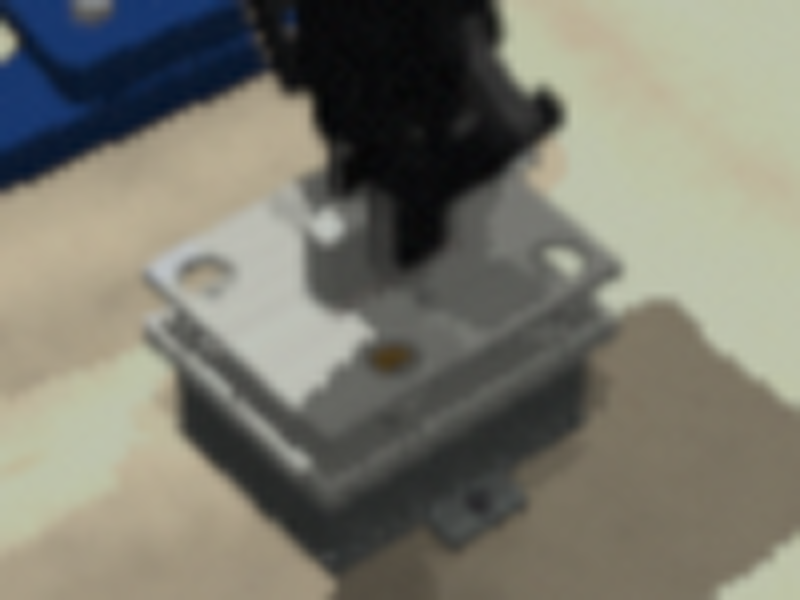

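The three visible cover holes at (300.4,208.3), (345.3,206.8) and (323.6,219.1) match the predicted aligned positions to about 1 px, roughly 1–2 mm. The cover and rim corners are about 7 px apart, which is about 18 mm of height. I lower 3 mm and check with overlays in both views.

```bash
python3 -m crank '[{"linear":[0,0.0015,0],"dr":[0,0,0],"hand":-1},{"linear":[0,0.003,0],"dr":[0,0,0],"hand":-1},{"linear":[0,0.003,0],"dr":[0,0,0],"hand":-1},{"linear":[0,0.003,0],"dr":[0,0,0],"hand":-1}]' 60
python3 - <<'E'
from h import *
P=[];
for k in range(4):
    ims={c:bot.read_camera(c) for c in('scene','top')};o=bot.get_obs();P.append(o['eef_pos']);R=Rt(o['tool_rot'])
    print('top',[(np.round(r['xy'],1),round(r['score'],2)) for r in bot.place_of('top','cover_hole0')]) if k<2 else 0
print(np.mean(P,0),np.degrees(np.arctan2(R[1,2],R[0,2])),R[:,1])
out=[]
for c,(x0,y0) in(('scene',(275,175)),('top',(235,170))):
    im=ims[c];k=5;a=cv2.resize(im[y0:y0+90,x0:x0+80],None,fx=k,fy=k,interpolation=cv2.INTER_CUBIC)
    bx,by=.6162,.0677
    cs,sn=np.cos(.1066),np.sin(.1066);W=lambda h,z:[bx+cs*h[0]-sn*h[1],by+sn*h[0]+cs*h[1],z]
    for z,col in((.0447,(0,0,255)),(.0657,(0,255,0))):   # rim as measured by fit; cover top 21 mm above rim
        for h in H:
            q=(proj(c,W(h,z))-[x0,y0]+.5)*k;cv2.circle(a,tuple(int(v) for v in q.round()),3,col,-1)
        box=[(.055,.044),(.055,.030),(.067,.030),(.067,.006),(.055,.006),(.055,-.044),(-.055,-.044),(-.055,.044)]
        q=np.array([(proj(c,W(h,z))-[x0,y0]+.5)*k for h in box]).round().astype(np.int32);cv2.polylines(a,[q],True,col,1)
    out.append(a)
cv2.imwrite('pics/v4.png',np.hstack(out))
E
```

```text
t: 10.05
eef_pos: [0.6176, 0.0667, 0.0761]
tool_rot: [-0.706, 0.706, 0.038, -0.036]
contact_force: [0.6, 0.4, -2.6]
gripper_width: 0.125
top [(array([290.7, 218.2]), 0.51), (array([287.7, 194. ]), 0.44)]
top [(array([284.9, 194.5]), 0.59), (array([289.3, 222.2]), 0.56)]
[0.61782195 0.06673462 0.07630665] 95.95503399243547 [ 3.45448195e-03 -1.06570499e-05 -9.99994033e-01]
```

View pics/v4.png

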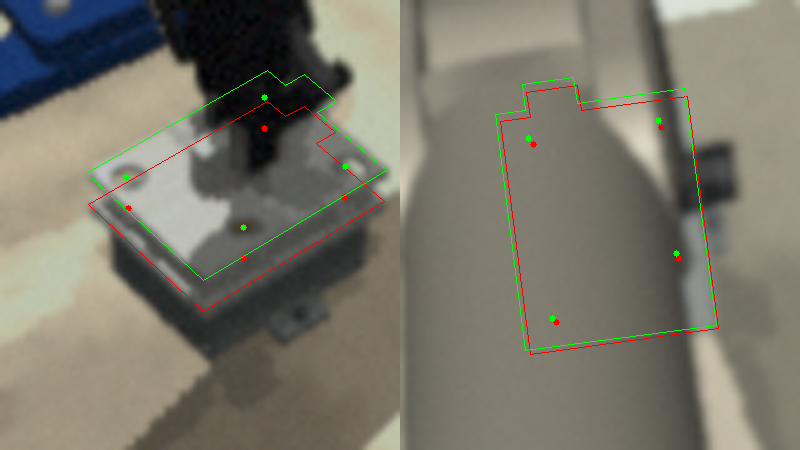

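Both overlays agree to within about 1.5 mm. The arm readings and the images both show a residual of about 1.2 mm toward +x and −y, so I nudge it out, settle and hand in.

```bash
python3 -m crank '[{"linear":[-0.0005,0,0.0006],"dr":[0,0,0],"hand":-1},{"linear":[-0.001,0,0.0012],"dr":[0,0,0],"hand":-1},{"linear":[-0.001,0,0.0012],"dr":[0,0,0],"hand":-1},{"linear":[-0.001,0,0.0012],"dr":[0,0,0],"hand":-1},{"linear":[-0.001,0,0.0012],"dr":[0,0,0],"hand":-1},{"linear":[-0.001,0,0.0012],"dr":[0,0,0],"hand":-1}]' 60
python3 - <<'E'
from h import *
P=[]
for k in range(4):
    im=bot.read_camera('scene');o=bot.get_obs();P.append(o['eef_pos'])
print(np.mean(P,0).round(4),o['contact_force'],o['gripper_width'],np.abs(o['joint_vel']).max(),o['t'])
cv2.imwrite('pics/final.png',im)
d=cv2.absdiff(cv2.imread('pics/scene0.png'),im).max(2)>60
print('other cover changed px',d[330:390,370:430].sum(),'hex',d[255:275,220:262].sum(),'jar/bottle',d[205:290,380:445].sum())
print(bot.hand_in())
E
```

```text
t: 11.05
eef_pos: [0.6167, 0.0678, 0.0763]
tool_rot: [-0.706, 0.706, 0.038, -0.035]
contact_force: [-0.1, -0.0, -2.9]
gripper_width: 0.126
[0.6167 0.0678 0.0763] [-0.21163761 -0.84825358 -2.89377945] 0.12440995909249707 0.0016028998013726925 11.25
other cover changed px 0 hex 0 jar/bottle 4
the job is handed in; nothing more can be done
None
```

I pinched the eared cover by its rib, turned it about 146° and handed the job in at 11.25 s with the cover still held about 16 mm above the case rim. No verdict was reported.

**Position:** At the last reading the tool was at (0.6167, 0.0678), against the measured case centre of (0.6162, 0.0677). The yaw was about 6.0°, against 6.1° for the case. The last hole comparison in the pictures was just before a final 1.6 mm nudge. It showed three of the four cover holes within about 1 px (1–2 mm) of their aligned positions.

**Hold:** The grip was steady at about 10.6 mm opening, the joints were still, and the wrist carried only the cover's weight (about 2.9 N).

**Bystanders:** The scene picture showed no change at the other cover or the hex key, and only 4 changed pixels around the jar and bottle. I did not check the tape roll or the scraper.

**Checks that failed or disagreed:**
- **Heights:** The heights measured from the pictures came out about 3 mm below the text's values for both the case rim and the cover. I put this down to calibration.
- **Hole centres:** Automatic hole finding failed on one case hole and several cover holes, so I read those positions from the enlarged pictures.
- **Blocked views:** The forearm hid most of the top view at the end, so that view gave only an edge-and-corner check. Ear over ear and the fourth hole were not seen directly; they follow from the yaw and the other three holes.

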